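# Shut the sealed tool box and shoot its bolt

### The arm

A 6-joint arm with a two-finger parallel gripper is mounted at the origin on the work surface; the furniture and walls round the work are solid. World frame = base frame: x ahead of the robot, y to its left, z up, the work surface at z = 0. Lengths are in m, angles in rad, forces in N, time in s.
With the tool pointing down it reaches from about 0.425 to 0.95 m from the base axis. Payload 14.7 kg.
Tool frame: the origin (TCP) lies at the very end of the fingers, on their centre line; the grasp point (between the pads) lies 19 mm behind it; z points along the fingers, y is the line along which they close (so a half turn about z gives the same grasp; the last joint's range is limited). The gripper opens to 85 mm and grips with 20 to 120 N. Pads are 22 mm wide; open, the fingers measure 114 mm over their backs; the gripper's body (76 mm by 85 mm) begins 54 mm behind the grasp point. The pads swing forward as they close: fully open they stand 13 mm farther back than shut.
Start: joints at [1.155, 0.48, 1.596, -0, 1.065, -0.047], TCP at [0.234, 0.606, 0.198] pointing down, gripper open.
Joint ranges: [-2.75, 2.75], [-0.82, 2.05], [0.23, 2.67], [-1.56, 4.7], [0.09, 2.69], [-2.92, 2.92]. Speed limits (rad/s): [1.89, 1.89, 2.39, 3.01, 3.01, 3.01].

### API

Orientations are given as [roll, pitch, yaw] about the fixed x, y, z axes, in that order (R = Rz(yaw) Ry(pitch) Rx(roll)).
In Python, from cell import read_state, camera, camera_model, job_done, cut_out, spot_point gives the robot as it stands.
- The arm moves only by the shell command python3 -m pendant 'ROWS' [FORCE]. ROWS is JSON, a list of rows, each an object with "travel": the shift along the tool's x, y, z in mm, a list of three; "yaw": the turn about the tool's z in rad; "fingers": the finger opening in mm, from 0 to 85.4. A call has 1 to 20 rows; each row is the pose to reach, as a shift and turn from the pose commanded when the call began, along the tool's axes at that moment; what a row does not reach only later rows make up. A row lasts 1/8 s, in which the tool goes at most 62.5 mm and 10.7 degrees, less where a joint would pass 70% of its speed; a pose out of reach is approached as far as the arm can. A call with a gripper value outside its range is refused whole. The fingers move at their own pace and stop on an object; FORCE is the grip in N (left out, the last holds). Time passes only in rows, so rows that repeat a pose let the fingers close. It gives the time, the measured TCP pose, the force, the opening and the grip force at its end, in the units of the state.
- read_state(): the state, without advancing time (a new reading comes with each control period).
- camera(name): name is "side" or "top" or "wrist"; returns (picture, depth): 480x640x3 uint8, red, green, blue; 480x640 float32, m along the optical axis (not along the pixel's ray), 0 where there is no reading.
- camera_model(name): a dict with "fx", "fy", "cx", "cy" (pixels), "rvec" (rotation vector, rad) and "tvec" (3), from world to camera coordinates, as OpenCV has them. Camera axes: x right, y down, z forward; pixel columns grow to the right and rows downward; lengths in m; the calibration is good to about 2 mm. A picture is of the moment at which its call begins: read the wrist's pose just before it. camera_model takes no time and is no camera call; for the wrist camera it gives the pose at the moment of the call.
- job_done(): hands the job in; it is judged then, once.
Trained networks look in the newest picture that a camera, given by its name, has taken for a name from the list of things; names that differ only in an ending like _2 or _b are one class to them, and where a whole thing is asked for, a point or a joint stands for the part that bears it (a point fixed in the world has none). Each returns a list of dicts, best first, with "score" (0 to 1); they miss things now and then, are a little off and sometimes report something else, mostly with a low value. They report only what shows in the picture. A call takes as long as a camera call.
- cut_out(camera, thing): "region" (480x640 bool, what is visible of it) and "uv" ([column, row] in pixels, amid what is visible of it).
- spot_point(camera, thing): "uv" ([column, row] in pixels: a listed point, or the origin of a listed thing).
The state is a dict: "t": time; "joint_pos": joint angles; "qvel": joint speeds; "tau": joint torques, N m; "ee_pos": TCP position; "tool_rot": TCP orientation; "force": force on the tool from outside, world axes, zero at the start; "ft_torque": the same for the moment, N m; "opening": finger opening in m; "gripper_force": force on a finger pad.
Only numpy, scipy, OpenCV 4.12 (cv2) and the standard library are available. Lean on these libraries where they do the work, as an engineer would, in place of code of your own. Each camera call takes 0.05 s, during which the arm holds its last target. There are 200 camera calls.

### The job

The marking-out tools are back in the blue steel box: swing its lid down on to the rubber seal, then with the knob of the barrel bolt press the lid down until the bolt lines up with the keeper, and slide the bolt through the keeper until it is fully home against its own stop; then let go. Feel for the opening and never force the bolt against the keeper: if it comes up hard, it is not lined up. Leave the tools in the box and on the bench where they are.

Things in the scene. Friction and masses are not known exactly. Their poses are not given: they have to be found in the camera images.
- lid (a joint): Opening angle of the lid (rad): 0 = right down, level with the box's fixed deck (hard stop); positive = free edge raised. The hinge stays where left (under 4 N at the free edge moves it). Below about 0.095 a soft rubber seal under the free edge is squeezed, up to 13 mm and 9 N at 0 (up to 16 N of press at the knob); pressed and let go unbolted, the lid springs back to about 0.07.
- hinge (a point): Fixed point: middle of the lid's hinge line on the blue steel box (fixed, 165 x 215 mm, 85 mm high, level, any yaw). Box axes: x along the hinge line, y from the keeper side to the hinge side, z up. It is 2 mm below the top face of the deck and of the shut lid. The lid is 158 mm along x, centred here, 4 mm thick, and reaches 146 mm from the hinge line towards -y.
- lid_edge (a point): Middle of the lid's free edge, on its top face, 146 mm from the hinge line; moves with the lid. Its axes are the lid's: x along the edge, y towards the hinge, z out of the top face. The top is bare from 20 to 72 mm either side of this point (but for a 2 mm rib at 58 mm); the bolt lies across the middle.
- knob (a point): Centre of the bolt's upright dark knob, a cylinder 16 mm across, 24 mm tall, to be grasped from above across the bolt; moves with lid and bolt, axes as the lid's. Lid shut: its centre is 32 mm, its top 44 mm above the lid's top face; the bolt's straps fore and aft of it reach 15 mm above the lid. Bolt drawn back: 87.5 mm from the hinge line.
- bolt (a joint): Travel of the steel barrel bolt along the lid (m), from its drawn-back stop towards the keeper, along the lid's -y. It takes about 2.5 N to slide and stays where left. 0.038 = fully home, a hard stop on the lid; the tip meets the keeper's mouth at 0.015 to 0.021 (pressed too low it meets the keeper's foot 6 mm sooner).
- bolt_tip (a point): Tip of the bolt's rod (10 mm across, flat end with a 0.5 mm bevel), on its axis, 55 mm ahead of the knob (along the lid's -y) and 24 mm below the knob's centre; axes as the lid's.
- oil_bottle: White squeeze bottle with red cap, 65 mm across, 191 mm tall, on the bench; origin under its centre. Bystander.
- masking_tape: Roll of masking tape, 96 mm across, 25 mm high, on the bench; origin under its centre. Bystander.
- tape: Yellow tape measure, 37 mm high, lying in the box. Bystander.
- ratchet: Bright ratchet handle, 191 mm long, 37 mm high, on the bench beside the hinge side of the box; origin under its centre. Bystander.
- keeper_foot (a point): Point on the deck below the mouth of the keeper, a steel staple the bolt passes through; axes as the box's. Not measured, to be felt for: slots set the true mouth up to 3 mm nearer or further, packing sets its opening (13 wide, 11.75 high, 8 mm long along -y) with its axis 8 to 17.5 mm above the deck. The bolt's axis is at 8 with the lid at 0, about 19 with the lid let go on its seal.
- punch: Steel centre punch, 120 mm long, 10 mm high, lying in the box. Bystander.
- marker: White paint marker with red cap, 131 mm long, 18 mm high, lying in the box. Bystander.

How it is judged:
On the way, in this order (a step that is already met when the one before it is completed fails the run):
1. the lid is down on its seal with the bolt still out of the keeper (value of joint lid below 0.105 rad and value of joint bolt below 0.014 m), for 0.1 s.
2. the bolt has entered the keeper, the lid being pressed down (value of joint lid below 0.08 rad and value of joint bolt above 0.025 m), for 0.1 s.
At the end, for the whole second after the job is handed in: The bolt is through the keeper and within 2.5 mm of its stop (travel over 0.0355 of 0.038), so that it holds the lid down on the squeezed seal (lid below 0.08 rad); both are at rest (value of joint lid below 0.08 rad and value of joint bolt above 0.0355 m and velocity of joint bolt below 0.005 m/s and velocity of joint lid below 0.05 rad/s); the robot touches nothing.
It fails at once if the bolt was forced: pressed on the keeper with more than 25 N (contact force between bolt and keeper above 25 N).
It fails at once if a bystander on the bench or a tool in the box was shifted more than 20 mm (distance of any of oil_bottle, masking_tape, ratchet, tape, punch, marker from where it was at the start of the episode above 0.02 m).
It also fails if it takes over 72 s, if anything falls off the work surface, if the arm or the gripper's body presses on something with over 40 N, if the wrist force passes 120 N, or if a joint passes its speed limit or range.

## Working session

There is one attempt and no reset: what is moved stays moved. The work goes in short steps, Python scripts to look and compute and a shell command to move; the robot and the scene stay as the last step left them, time stands still between calls to the robot, and variables do not carry over. Pictures are saved under pics/ and viewed, at most 10 in all, crops included, and the job is handed in when it is done.

```bash
mkdir -p pics; cat > h.py <<'E'
import numpy as np, cv2
from cell import *
def world(name, uv, dep, r=2):
    m=camera_model(name); u,v=int(round(uv[0])),int(round(uv[1]))
    p=dep[max(0,v-r):v+r+1,max(0,u-r):u+r+1]; p=p[p>0]
    if len(p)==0: return None
    z=np.median(p); c=np.array([(uv[0]-m['cx'])/m['fx']*z,(uv[1]-m['cy'])/m['fy']*z,z])
    R=cv2.Rodrigues(np.array(m['rvec'],float))[0]
    return R.T@(c-np.array(m['tvec']).ravel())
E
python3 - <<'E'
from h import *
s=read_state(); print(s['t'],s['ee_pos'],s['tool_rot'],s['force'])
ims=[]
for n in ('top','side'):
    im,d=camera(n); ims.append(im); np.savez('/tmp/'+n,im=im,d=d)
    for th in ('hinge','lid_edge','knob','bolt_tip','keeper_foot','oil_bottle','masking_tape','ratchet'):
        for o in spot_point(n,th)[:1]: print(n,th,round(o['score'],2),np.round(o['uv'],1),np.round(world(n,o['uv'],d),4))
im=np.hstack(ims); cv2.imwrite('pics/a.png',cv2.resize(im[:,:,::-1],(800,300)))
cv2.imwrite('pics/top.png',ims[0][:,:,::-1]);cv2.imwrite('pics/side.png',ims[1][:,:,::-1])
E
```

```text
0.0 [0.23411914 0.60589059 0.19696482] [-3.14037999e+00 -5.30389714e-05  2.77283171e+00] [-0.11761955 -0.06975145 -0.77543413]
top hinge 0.85 [258.2 263.1] [5.356e-01 1.352e-01 3.000e-04]
top lid_edge 0.76 [324.9 259.1] [0.5436 0.0057 0.1682]
top knob 0.51 [288.3 259.9] [0.5426 0.0659 0.1714]
top bolt_tip 0.77 [324.2 255.8] [0.549  0.0068 0.1717]
top keeper_foot 0.65 [350.5 257.5] [ 0.5458 -0.0396  0.0946]
top oil_bottle 0.98 [244.2 167.7] [0.7019 0.1446 0.1268]
top masking_tape 0.92 [424.2 199.7] [ 0.6573 -0.1876 -0.0012]
top ratchet 0.88 [207.9 272.4] [0.5185 0.229  0.017 ]
side hinge 0.96 [331.9 206.3] [0.5498 0.1023 0.0973]
side bolt_tip 0.71 [287.5 200.9] [0.5477 0.0017 0.1668]
side keeper_foot 0.89 [269.4 247.8] [ 0.5613 -0.0498  0.096 ]
side oil_bottle 0.74 [412.1 278.6] [0.7371 0.1332 0.0407]
side masking_tape 0.8 [235.5 363. ] [ 6.614e-01 -1.975e-01  2.000e-04]
side ratchet 0.78 [366.3 210. ] [0.5273 0.2206 0.0013]
```

View pics/top.png

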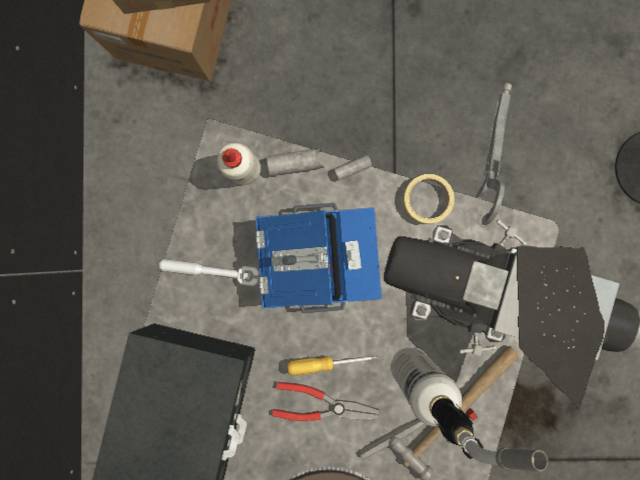

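View pics/side.png

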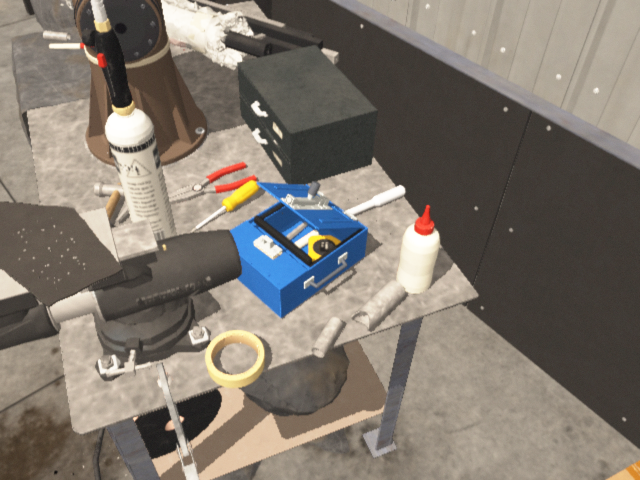

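Top view: the box is at about (320,258), hinge on its left at column 258, the lid half raised, keeper at (352,255), and the vise to the right from column 385. I'll fit the lid and deck planes from depth.

```bash
cat > fit.py <<'E'
from h import *
def cloud(name,d):
    m=camera_model(name); v,u=np.mgrid[:480,:640]
    c=np.stack([(u-m['cx'])/m['fx']*d,(v-m['cy'])/m['fy']*d,d],-1)
    R=cv2.Rodrigues(np.array(m['rvec'],float))[0]
    return (c-np.array(m['tvec']).ravel())@R
def blue(im):
    h=cv2.cvtColor(im,cv2.COLOR_RGB2HSV); return (h[...,0]>95)&(h[...,0]<125)&(h[...,1]>120)&(h[...,2]>50)
E
python3 - <<'E'
from fit import *
for n in ('top','side'):
    z=np.load(f'/tmp/{n}.npz'); P=cloud(n,z['d']); b=blue(z['im'])&(z['d']>0)
    Q=P[b]; Q=Q[(abs(Q[:,0]-.55)<.15)&(abs(Q[:,1]-.03)<.16)]
    deck=Q[(Q[:,1]<-0.03)&(Q[:,2]>.07)&(Q[:,2]<.1)]
    print(n,'deck z',np.median(deck[:,2]),len(deck), 'yrange',np.percentile(deck[:,1],[1,99]),'x',np.percentile(deck[:,0],[1,99]))
    if n=='top':
        r=cv2.minAreaRect((deck[:,:2]*1000).astype(np.float32)); print(r)
    L=Q[(Q[:,2]>.1)]
    w=np.ones(len(L),bool)
    for _ in range(8):
        A=np.c_[L[w][:,:2],np.ones(w.sum())]; k=np.linalg.lstsq(A,L[w][:,2],rcond=None)[0]
        w=abs(np.c_[L[:,:2],np.ones(len(L))]@k-L[:,2])<.003
    g=np.hypot(k[0],k[1]); print('lid',w.sum(),k,'ang',np.arctan(g),'yaw -y',np.arctan2(k[1],k[0]))
    e=k[:2]/g; f=np.array([-e[1],e[0]])  # e: towards free edge(-y box), 
    s=L[w][:,:2]@e; t=L[w][:,:2]@f
    sh=(0.085-k[2])/g; print('hinge s',sh,'s range',np.percentile(s,[.5,99.5]),'t',np.percentile(t,[.5,99.5]),'z',L[w][:,2].max())
    tc=np.mean(np.percentile(t,[.5,99.5])); print('hinge xy',sh*e+tc*f)
z=np.load('/tmp/top.npz');P=cloud('top',z['d']);
for (c0,c1) in ((385,440),(440,520)):
    q=P[235:310,c0:c1].reshape(-1,3); print('vise',q[q[:,2]>.03].min(0),q.max(0))
E
```

```text
top deck z 0.08418706184352304 2537 yrange [-0.09064191 -0.03023077] x [0.4713582  0.63138617]
((552.2392578125, -61.113548278808594), (165.33143615722656, 62.64815139770508), 0.24819129705429077)
lid 3495 [ 0.04544579 -0.63838736  0.1387275 ] ang 0.569315261515425 yaw -y -1.4997277892227057
hinge s -0.0839488420259968 s range [-0.06165316  0.03891072] t [0.46805302 0.6238079 ] z 0.16602501193764382
hinge xy [0.53859126 0.12250276]
side deck z 0.08467157457986232 2187 yrange [-0.09296215 -0.0310977 ] x [0.47418005 0.63715882]
lid 1319 [ 0.04500504 -0.63336745  0.13753366] ang 0.565732655032263 yaw -y -1.499858793871315
hinge s -0.08273481794484402 s range [-0.06081865  0.04318587] t [0.47136224 0.62661891] z 0.16626822491805676
hinge xy [0.54174578 0.12143812]
vise [ 0.44802283 -0.20966128  0.03002772] [0.58907414 0.00309103 1.14552081]
vise [ 0.44923437 -0.35885462  0.03007612] [0.58831654 0.00309103 1.14552081]
```

```bash
python3 -m pendant '[{"travel":[0,0,-60],"yaw":0,"fingers":0},{"travel":[0,0,-110],"yaw":0,"fingers":0},{"travel":[-470,-452,-110],"yaw":1.131,"fingers":0},{"travel":[-470,-452,-110],"yaw":1.131,"fingers":0},{"travel":[-470,-452,-110],"yaw":1.131,"fingers":0},{"travel":[-470,-452,-110],"yaw":1.131,"fingers":0},{"travel":[-470,-452,-110],"yaw":1.131,"fingers":0},{"travel":[-470,-452,-110],"yaw":1.131,"fingers":0},{"travel":[-470,-452,-110],"yaw":1.131,"fingers":0},{"travel":[-470,-452,-110],"yaw":1.131,"fingers":0},{"travel":[-470,-452,-110],"yaw":1.131,"fingers":0},{"travel":[-470,-452,-110],"yaw":1.131,"fingers":0},{"travel":[-470,-452,-110],"yaw":1.131,"fingers":0},{"travel":[-470,-452,-110],"yaw":1.131,"fingers":0},{"travel":[-470,-452,-110],"yaw":1.131,"fingers":0},{"travel":[-470,-452,-110],"yaw":1.131,"fingers":0}]' 40
python3 - <<'E'
from fit import *
s=read_state(); print(s['t'],s['ee_pos'],s['tool_rot'],s['force'],s['opening'],s['joint_pos'])
im,d=camera('wrist'); np.savez('/tmp/w.npz',im=im,d=d)
cv2.imwrite('pics/w1.png',im[:,:,::-1])
for th in ('lid_edge','knob','bolt_tip','keeper_foot','hinge'):
    for o in spot_point('wrist',th)[:1]: print(th,round(o['score'],2),np.round(o['uv'],1),world('wrist',o['uv'],d))
E
```

```text
t: 2.9
ee_pos: [0.5094, 0.0162, 0.3077]
tool_rot: [3.142, -0.0, 1.643]
force: [-0.7, 0.0, -1.4]
opening: -0.0001
gripper_force: 0.0
2.9 [0.50940961 0.01616855 0.30770101] [ 3.14154912e+00 -1.24196645e-04  1.64294519e+00] [-0.65166946  0.00197405 -1.38814447] -6.851783435735474e-05 [-2.78585623e-02  1.78576751e-01  1.76397717e+00  1.37303290e-04
  1.19900782e+00 -1.00057296e-01]
lid_edge 0.67 [361.6 231.7] [ 0.55646539 -0.02619016  0.08449412]
knob 0.78 [368.1 150.8] [0.54289033 0.06702806 0.17307682]
bolt_tip 0.64 [364.  221.3] [0.54560829 0.01108736 0.17487234]
hinge 0.61 [359.1  82.1] [0.54050251 0.12041524 0.06527493]
```

View pics/w1.png

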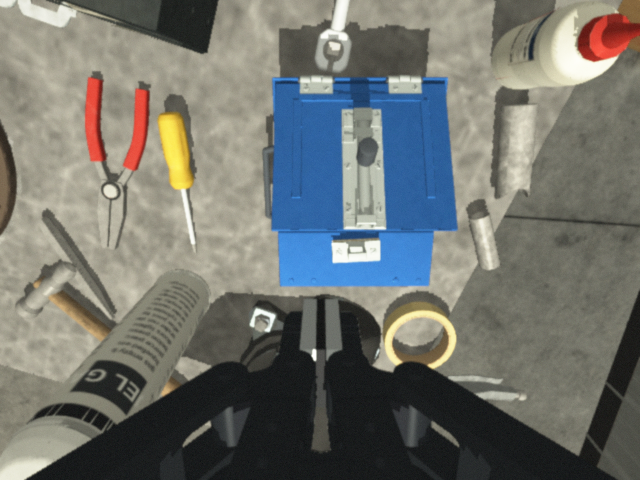

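```bash
python3 -m pendant '[{"travel":[0,0,60],"yaw":0,"fingers":0},{"travel":[0,0,115],"yaw":0,"fingers":0},{"travel":[0,0,140],"yaw":0,"fingers":0},{"travel":[-3,0,150],"yaw":0,"fingers":0},{"travel":[-6,0,158],"yaw":0,"fingers":0},{"travel":[-9,0,166],"yaw":0,"fingers":0},{"travel":[-12,0,174],"yaw":0,"fingers":0},{"travel":[-15,0,182],"yaw":0,"fingers":0},{"travel":[-18,0,190],"yaw":0,"fingers":0},{"travel":[-18,0,190],"yaw":0,"fingers":0}]'
python3 - <<'E'
from fit import *
s=read_state(); print(s['t'],s['ee_pos'],s['force'])
E
```

```text
t: 4.45
ee_pos: [0.5106, -0.0029, 0.117]
tool_rot: [-3.141, -0.0, 1.641]
force: [-0.1, -0.1, -0.2]
opening: -0.0003
gripper_force: 0.0
4.45 [ 0.51064926 -0.00287528  0.11698317] [-0.11316114 -0.07414568 -0.18162376]
```

```bash
python3 -m pendant '[{"travel":[-2,0,6],"yaw":0,"fingers":0},{"travel":[-4,0,12],"yaw":0,"fingers":0},{"travel":[-6,0,18],"yaw":0,"fingers":0},{"travel":[-7,0,22],"yaw":0,"fingers":0},{"travel":[-7,0,24],"yaw":0,"fingers":0},{"travel":[-7,0,24],"yaw":0,"fingers":0}]'
python3 - <<'E'
from fit import *
im,d=camera('top'); P=cloud('top',d); Q=P[blue(im)&(d>0)]
e=np.array([.071,-.9975]);X=np.array([.9975,.071]);h=np.array([.540,.122])
s=(Q[:,:2]-h)@e;t=(Q[:,:2]-h)@X
w=(s>.02)&(s<.14)&(abs(t)<.07)&(t>.015); 
k=np.polyfit(s[w],Q[w,2],1); print('lid fit',k, w.sum())
cv2.imwrite('pics/t2.png',cv2.resize(im[190:330,220:430,::-1],None,fx=3.5,fy=3.5))
E
```

```text
t: 5.2
ee_pos: [0.5114, -0.0096, 0.0935]
tool_rot: [-3.141, -0.0, 1.642]
force: [-0.6, 0.6, 1.3]
opening: 0.0002
gripper_force: 0.0
lid fit [0.30207624 0.08680512] 1436
```

View pics/t2.png

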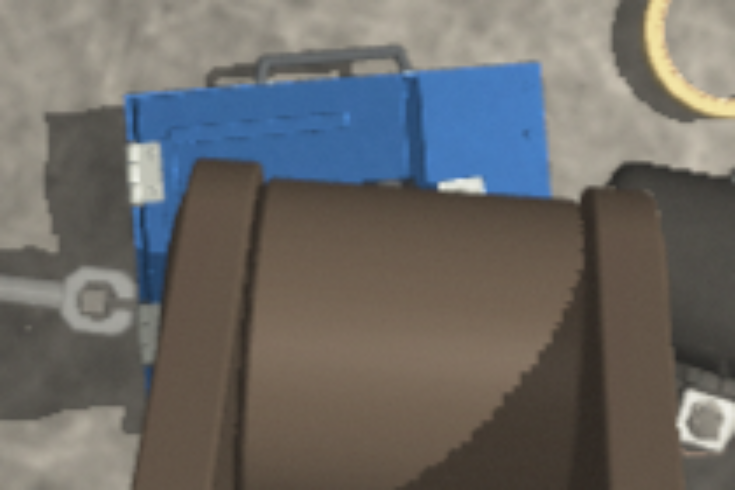

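```bash
python3 - <<'E'
from fit import *
im,d=camera('top'); P=cloud('top',d); Q=P[blue(im)&(d>0)]
e=np.array([.071,-.9975]);X=np.array([.9975,.071]);h=np.array([.540,.122])
s=(Q[:,:2]-h)@e;t=(Q[:,:2]-h)@X
w=(t>.035)&(t<.07)
for a in np.arange(0,.22,.01):
    q=w&(s>=a)&(s<a+.01); print(round(a,2),q.sum(),np.round(np.percentile(Q[q,2],[10,50,90]),3) if q.sum() else '')
im,d=camera('side'); cv2.imwrite('pics/s2.png',cv2.resize(im[140:330,200:450,::-1],None,fx=3,fy=3))
E
```

```text
0.0 32 [0.081 0.087 0.089]
0.01 77 [0.086 0.089 0.093]
0.02 102 [0.091 0.093 0.096]
0.03 80 [0.093 0.096 0.099]
0.04 79 [0.095 0.099 0.102]
0.05 87 [0.098 0.102 0.106]
0.06 98 [0.102 0.105 0.108]
0.07 116 [0.106 0.108 0.111]
0.08 112 [0.108 0.111 0.114]
0.09 112 [0.111 0.114 0.117]
0.1 116 [0.114 0.117 0.12 ]
0.11 118 [0.117 0.12  0.122]
0.12 113 [0.119 0.123 0.125]
0.13 116 [0.123 0.126 0.128]
0.14 101 [0.06  0.063 0.084]
0.15 112 [0.082 0.084 0.087]
0.16 102 [0.081 0.084 0.087]
0.17 112 [0.082 0.084 0.086]
0.18 106 [0.082 0.085 0.087]
0.19 110 [0.082 0.084 0.086]
0.2 108 [0.082 0.084 0.087]
0.21 4 [0.081 0.082 0.084]
```

View pics/s2.png

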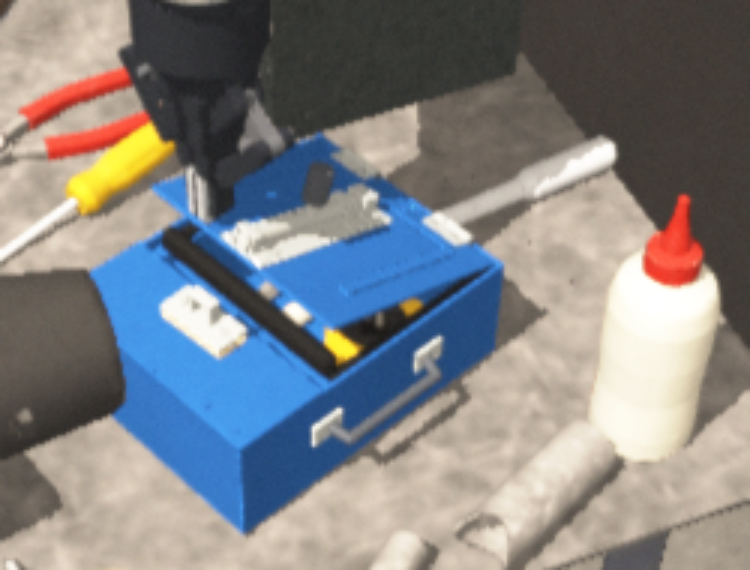

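```bash
python3 - <<'E'
from fit import *
s=read_state(); print(s['t'],s['ee_pos'],s['force'],s['joint_pos'],s['opening'])
im,d=camera('side'); m=camera_model('side')
K=np.array([[m['fx'],0,m['cx']],[0,m['fy'],m['cy']],[0,0,1]])
e=np.array([.071,-.9975]);X=np.array([.9975,.071]);h=np.array([.540,.122])
def pj(p):
    return cv2.projectPoints(np.array([p],float),np.array(m['rvec'],float),np.array(m['tvec'],float),K,None)[0].ravel()
u=pj(s['ee_pos']); print('tcp px',u,'crop',(u-[200,140])*3)
P=cloud('side',d)
for r in range(195,216,2): print(r,[tuple(np.round(P[r,c],3)) for c in (264,268,272)])
Q=P[blue(im)&(d>0)]; a=(Q[:,:2]-h)@e; t=(Q[:,:2]-h)@X
for lo,hi in ((-.078,-.055),(-.02,.02),(.04,.07)):
    w=(t>lo)&(t<hi)&(a>.02)&(a<.135)&(Q[:,2]>.08); print(lo,w.sum(),np.polyfit(a[w],Q[w,2],1))
E
```

```text
5.35 [ 0.51160724 -0.00965144  0.09373617] [-0.99785633  0.53121241 -0.17821019] [-7.80913958e-02  4.29986433e-01  2.01100584e+00 -4.01858750e-05
  7.00400934e-01 -1.49134554e-01] -6.039645817592302e-05
tcp px [271.04762398 222.72604988] crop [213.14287195 248.17814964]
195 [(np.float64(0.51), np.float64(-0.02), np.float64(0.165)), (np.float64(0.525), np.float64(-0.022), np.float64(0.177)), (np.float64(0.529), np.float64(-0.017), np.float64(0.178))]
197 [(np.float64(0.511), np.float64(-0.021), np.float64(0.163)), (np.float64(0.525), np.float64(-0.022), np.float64(0.173)), (np.float64(0.538), np.float64(-0.023), np.float64(0.183))]
199 [(np.float64(0.512), np.float64(-0.022), np.float64(0.159)), (np.float64(0.524), np.float64(-0.022), np.float64(0.167)), (np.float64(0.539), np.float64(-0.024), np.float64(0.18))]
201 [(np.float64(0.51), np.float64(-0.021), np.float64(0.153)), (np.float64(0.52), np.float64(-0.019), np.float64(0.158)), (np.float64(0.525), np.float64(-0.015), np.float64(0.16))]
203 [(np.float64(0.512), np.float64(-0.022), np.float64(0.149)), (np.float64(0.52), np.float64(
[... 585 characters left out ...]
4(0.526), np.float64(-0.016), np.float64(0.142))]
211 [(np.float64(0.508), np.float64(-0.021), np.float64(0.127)), (np.float64(0.519), np.float64(-0.02), np.float64(0.135)), (np.float64(0.525), np.float64(-0.016), np.float64(0.137))]
213 [(np.float64(0.511), np.float64(-0.023), np.float64(0.125)), (np.float64(0.522), np.float64(-0.022), np.float64(0.133)), (np.float64(0.519), np.float64(-0.011), np.float64(0.124))]
215 [(np.float64(0.476), np.float64(-0.0), np.float64(0.08)), (np.float64(0.519), np.float64(-0.02), np.float64(0.125)), (np.float64(0.524), np.float64(-0.015), np.float64(0.126))]
-0.078 155 [0.25167126 0.0871522 ]
-0.02 73 [0.21493712 0.09033715]
0.04 637 [0.2857905  0.08598053]
```

```bash
python3 - <<'E'
from fit import *
im,d=camera('wrist'); cv2.imwrite('pics/w2.png',im[:,:,::-1])
P=cloud('wrist',d)
for r in range(180,480,15): print(r,[tuple(np.round(P[r,c],3).tolist()) for c in (280,310,340,400)])
E
```

```text
180 [(0.492, 0.043, 0.109), (0.504, 0.044, 0.109), (0.516, 0.045, 0.109), (0.54, 0.047, 0.109)]
195 [(0.492, 0.037, 0.11), (0.504, 0.038, 0.109), (0.516, 0.039, 0.111), (0.541, 0.041, 0.111)]
210 [(0.492, 0.031, 0.111), (0.505, 0.032, 0.111), (0.517, 0.033, 0.113), (0.541, 0.035, 0.112)]
225 [(0.493, 0.026, 0.114), (0.505, 0.027, 0.115), (0.517, 0.027, 0.114), (0.542, 0.029, 0.115)]
240 [(0.493, 0.02, 0.116), (0.505, 0.02, 0.115), (0.518, 0.021, 0.115), (0.542, 0.024, 0.117)]
255 [(0.494, 0.013, 0.117), (0.506, 0.015, 0.117), (0.518, 0.015, 0.116), (0.542, 0.018, 0.119)]
270 [(0.494, 0.008, 0.119), (0.506, 0.009, 0.12), (0.519, 0.01, 0.119), (0.543, 0.012, 0.121)]
285 [(0.494, 0.002, 0.12), (0.507, 0.003, 0.12), (0.519, 0.004, 0.121), (0.544, 0.006, 0.121)]
300 [(0.495, -0.004, 0.123), (0.507, 0.002, 0.133), (0.52, -0.003, 0.122), (0.544, -0.0, 0.124)]
315 [(0.495, -0.01, 0.125), (0.507, 0.002, 0.144), (0.519, -0.0, 0.138), (0.544, -0.006, 0.125)]
330 [(0.496, -0.016, 0.126), (0.508, 0.002, 0.154), (0.518, 0.003, 0.154), (0.541, -0.004, 0.14)]
345 [(0.498, -0.003, 0.157), (0.508, 0.002, 0.163), (0.517, 0.003, 0.163), (0.542, -0.01, 0.141)]
360 [(0.499, 0.002, 0.171), (0.508, 0.003, 0.172), (0.516, 0.005, 0.173), (0.552, -0.039, 0.109)]
375 [(0.5, 0.003, 0.179), (0.508, 0.003, 0.178), (0.516, 0.004, 0.178), (0.533, 0.005, 0.179)]
390 [(0.5, 0.003, 0.185), (0.508, 0.001, 0.182), (0.516, 0.003, 0.184), (0.533, 0.002, 0.181)]
405 [(0.501, 0.008, 0.196), (0.509, -0.009, 0.176), (0.515, 0.009, 0.196), (0.533, -0.001, 0.183)]
420 [(0.502, 0.008, 0.201), (0.509, -0.014, 0.176), (0.515, 0.007, 0.198), (0.533, -0.006, 0.183)]
435 [(0.502, 0.008, 0.205), (0.509, -0.017, 0.179), (0.515, 0.003, 0.199), (0.527, 0.01, 0.204)]
450 [(0.502, 0.008, 0.208), (0.509, 0.001, 0.201), (0.516, 0.001, 0.2), (0.526, 0.01, 0.208)]
465 [(0.503, 0.008, 0.212), (0.509, 0.002, 0.206), (0.515, 0.002, 0.205), (0.526, 0.01, 0.212)]
```

View pics/w2.png

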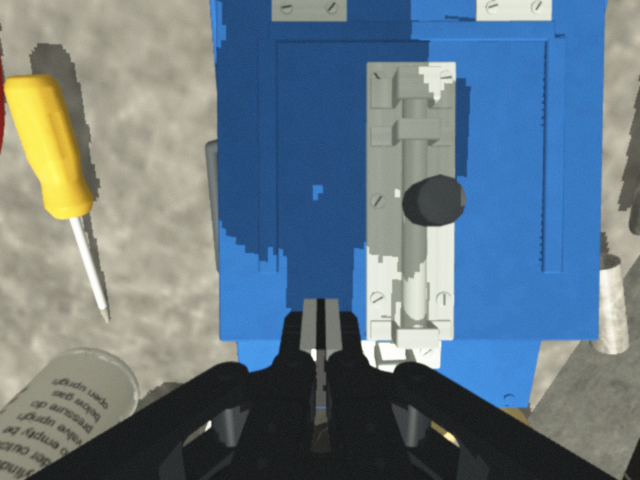

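```bash
python3 - <<'E'
from fit import *
z=np.load('/tmp/w.npz'); im,d=camera('wrist')
for dd in (z['d'],d):
    print([ (r,round(float(dd[r,310]),3)) for r in range(290,345,6)], [ (r,round(float(dd[r,335]),3)) for r in range(290,345,6)])
m=camera_model('wrist'); s=read_state()
R=cv2.Rodrigues(np.array(m['rvec'],float))[0]; t=np.array(m['tvec']).ravel()
c=R@s['ee_pos']+t; print('tcp cam',c, m['fx']*c[0]/c[2]+m['cx'],m['fy']*c[1]/c[2]+m['cy'],'cam pos',-R.T@t,'axis',R[2])
E
```

```text
[(290, 0.536), (296, 0.538), (302, 0.153), (308, 0.147), (314, 0.143), (320, 0.138), (326, 0.136), (332, 0.132), (338, 0.128), (344, 0.125)] [(290, 0.536), (296, 0.445), (302, 0.15), (308, 0.147), (314, 0.143), (320, 0.14), (326, 0.136), (332, 0.132), (338, 0.129), (344, 0.124)]
[(290, 0.164), (296, 0.165), (302, 0.151), (308, 0.147), (314, 0.142), (320, 0.139), (326, 0.136), (332, 0.131), (338, 0.129), (344, 0.126)] [(290, 0.164), (296, 0.165), (302, 0.152), (308, 0.147), (314, 0.143), (320, 0.14), (326, 0.135), (332, 0.131), (338, 0.128), (344, 0.126)]
tcp cam [-0.00027012  0.02279043  0.19395364] 319.90799754483385 284.44260331044876 cam pos [0.50581007 0.07440639 0.26990548] axis [ 0.02345357 -0.32242931 -0.94630295]
```

```bash
python3 -m pendant '[{"travel":[-1,-2,6],"yaw":0,"fingers":0},{"travel":[-2,-4,12],"yaw":0,"fingers":0},{"travel":[-3,-4,18],"yaw":0,"fingers":0},{"travel":[-3,-4,22],"yaw":0,"fingers":0},{"travel":[-3,-4,22],"yaw":0,"fingers":0}]'
python3 - <<'E'
from fit import *
im,d=camera('wrist'); P=cloud('wrist',d); Q=P[blue(im)&(d>0)]
e=np.array([.071,-.9975]);X=np.array([.9975,.071]);h=np.array([.540,.122])
s=(Q[:,:2]-h)@e;t=(Q[:,:2]-h)@X
w=(s>.02)&(s<.135)&(abs(t)>.02)&(abs(t)<.075)&(Q[:,2]>.07); print(w.sum(),np.polyfit(s[w],Q[w,2],1))
q=P[100:230,380:520].reshape(-1,3); print('knob top z',np.percentile(q[:,2],[99,99.9]))
q=P[360:480].reshape(-1,3); q=q[(q[:,2]>.1)]; print('gripper low',q[:,2].min())
E
```

```text
t: 6.12
ee_pos: [0.5075, -0.013, 0.0712]
tool_rot: [-3.141, -0.0, 1.642]
force: [0.1, -0.5, -0.2]
opening: 0.0002
gripper_force: 0.0
86159 [0.13798299 0.08561657]
knob top z [0.14121615 0.24760607]
gripper low 0.14086017978372706
```

```bash
python3 -m pendant '[{"travel":[0,0,4],"yaw":0,"fingers":0},{"travel":[0,0,8],"yaw":0,"fingers":0},{"travel":[0,0,11],"yaw":0,"fingers":0},{"travel":[0,0,11],"yaw":0,"fingers":0}]'
```

```text
t: 6.68
ee_pos: [0.5078, -0.013, 0.0604]
tool_rot: [-3.141, -0.0, 1.642]
force: [0.1, -0.2, 2.0]
opening: 0.0001
gripper_force: 0.3
```

```bash
python3 -m pendant '[{"travel":[0,0,-50],"yaw":0,"fingers":0},{"travel":[0,0,-105],"yaw":0,"fingers":60},{"travel":[24,20,-120],"yaw":0,"fingers":85},{"travel":[47,41,-120],"yaw":0,"fingers":85},{"travel":[47,41,-120],"yaw":0,"fingers":85},{"travel":[47,41,-120],"yaw":0,"fingers":85}]'
python3 - <<'E'
from fit import *
s=read_state(); print(s['ee_pos'],s['force'],s['opening'])
im,d=camera('wrist'); P=cloud('wrist',d); np.savez('/tmp/w3.npz',im=im,d=d); cv2.imwrite('pics/w3.png',im[:,:,::-1])
e=np.array([.071,-.9975]);X=np.array([.9975,.071]);h=np.array([.540,.122])
Q=P[blue(im)&(d>0)];a=(Q[:,:2]-h)@e;t=(Q[:,:2]-h)@X
w=(a>.02)&(a<.135)&(abs(t)>.02)&(abs(t)<.075)&(Q[:,2]>.07)&(Q[:,2]<.12); print(w.sum(),np.polyfit(a[w],Q[w,2],1))
c=np.polyfit(t[w],Q[w,2],1); print('t range',np.percentile(t[w],[.1,99.9]), 'smax')
F=P.reshape(-1,3); a=(F[:,:2]-h)@e;t=(F[:,:2]-h)@X
w=(a>.05)&(a<.115)&(abs(t)<.02)&(F[:,2]>.122)&(F[:,2]<.142); print('knob',w.sum(),np.c_[a,t,F[:,2]][w].min(0),np.c_[a,t,F[:,2]][w].max(0),np.c_[a,t,F[:,2]][w].mean(0))
for th in ('knob','bolt_tip','keeper_foot'):
    for o in spot_point('wrist',th)[:1]:
        p=world('wrist',o['uv'],d); print(th,o['score'],o['uv'],p,(p[:2]-h)@e,(p[:2]-h)@X)
E
```

```text
t: 7.42
ee_pos: [0.5445, 0.0367, 0.1802]
tool_rot: [-3.14, 0.0, 1.642]
force: [-0.5, -0.2, -0.1]
opening: 0.0845
gripper_force: 0.0
[0.54446846 0.03665993 0.18018139] [-0.46839813 -0.23172576 -0.08113578] 0.08453720857096944
25891 [0.07038644 0.08552962]
t range [-0.07489017  0.07486457] smax
knob 615 [ 0.07877779 -0.0085465   0.12212919] [0.09375673 0.00702364 0.1379084 ] [ 0.08528147 -0.00084901  0.13375168]
knob 0.84 [320.4, 246.1] [0.54447872 0.03969543 0.13519838] 0.0824167990666666 -0.0013761044755118193
bolt_tip 0.59 [318.4, 307.8] [ 0.54707338 -0.01498092  0.1105024 ] 0.13714067626455453 -0.0026699498512116923
keeper_foot 0.65 [321.8, 316.9] [ 0.55098234 -0.0334433   0.09069515] 0.15583444001673216 -8.158985886961012e-05
```

View pics/w3.png

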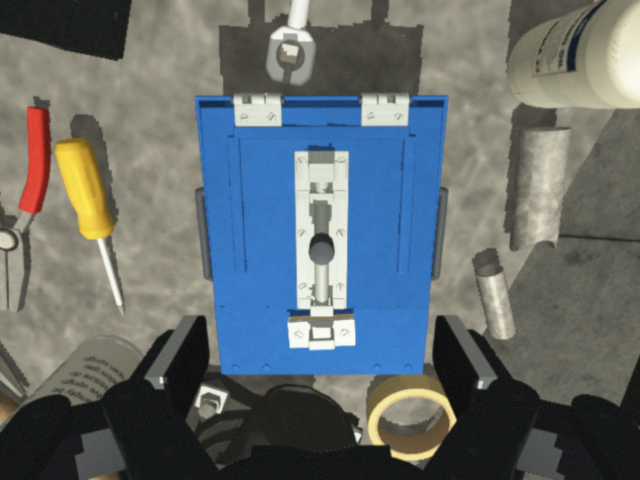

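```bash
python3 -m pendant '[{"travel":[0,1,50],"yaw":0,"fingers":85},{"travel":[0,1,85],"yaw":0,"fingers":85},{"travel":[0,1,102],"yaw":0,"fingers":40},{"travel":[0,1,102],"yaw":0,"fingers":24}]' 60
python3 - <<'E'
from fit import *
s=read_state(); print(s['ee_pos'],s['force'],s['opening'])
im,d=camera('wrist'); P=cloud('wrist',d); cv2.imwrite('pics/w4.png',im[150:480,100:540,::-1])
e=np.array([.071,-.9975]);X=np.array([.9975,.071]);h=np.array([.540,.122])
F=P.reshape(-1,3); a=(F[:,:2]-h)@e;t=(F[:,:2]-h)@X
for lo,hi in ((-.04,-.011),(.011,.04),(-.008,.008)):
    w=(a>.06)&(a<.1)&(t>lo)&(t<hi)&(F[:,2]>.1); 
    print(lo,w.sum(),np.percentile(np.c_[a,t,F[:,2]][w],[1,5,50,95],axis=0).round(4).tolist() if w.sum() else '')
E
```

```text
t: 8.12
ee_pos: [0.5457, 0.0367, 0.078]
tool_rot: [-3.14, -0.0, 1.641]
force: [0.0, 1.4, 0.7]
opening: 0.0515
gripper_force: 0.0
[0.54570942 0.03665791 0.07804136] [0.01473631 1.35928291 0.66497087] 0.051458095383479875
-0.04 11368 [[0.0665, -0.0395, 0.1201], [0.0669, -0.0379, 0.1274], [0.0723, -0.025, 0.1713], [0.0879, -0.0137, 0.198]]
0.011 11234 [[0.0665, 0.0117, 0.12], [0.0669, 0.0141, 0.1276], [0.0723, 0.0264, 0.1737], [0.0872, 0.0382, 0.1981]]
-0.008 6090 [[0.0606, -0.0078, 0.1013], [0.0632, -0.0068, 0.1029], [0.0748, -0.0001, 0.1362], [0.0889, 0.0067, 0.194]]
```

View pics/w4.png

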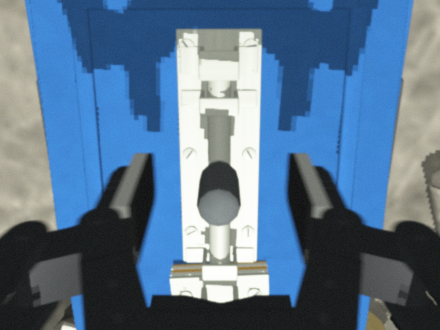

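The knob (crop 218,195) is centred between the open fingers (tips at about 130 and 300), so I can close on it.

```bash
python3 -m pendant '[{"travel":[0,0,0],"yaw":0,"fingers":5},{"travel":[0,0,0],"yaw":0,"fingers":5},{"travel":[0,0,0],"yaw":0,"fingers":5},{"travel":[0,0,0],"yaw":0,"fingers":5},{"travel":[0,0,0],"yaw":0,"fingers":5}]' 60
python3 - <<'E'
from fit import *
s=read_state(); print(s['ee_pos'],s['force'],s['opening'],s['gripper_force'])
im,d=camera('wrist'); P=cloud('wrist',d)
e=np.array([.071,-.9975]);X=np.array([.9975,.071]);h=np.array([.540,.122])
F=P.reshape(-1,3); a=(F[:,:2]-h)@e;t=(F[:,:2]-h)@X
for lo,hi in ((-.018,-.01),(.01,.018),(-.005,.005)):
    w=(a>.064)&(a<.1)&(t>lo)&(t<hi)&(F[:,2]>.1); 
    print(lo,w.sum(),np.percentile(np.c_[a,t,F[:,2]][w],[1,5,50,95],axis=0).round(4).tolist() if w.sum() else '')
Q=P[blue(im)&(d>0)];a=(Q[:,:2]-h)@e;t=(Q[:,:2]-h)@X
w=(a>.02)&(a<.145)&(abs(t)>.02)&(abs(t)<.075)&(Q[:,2]>.07)&(Q[:,2]<.12); print(w.sum(),np.polyfit(a[w],Q[w,2],1))
E
```

```text
t: 8.8
ee_pos: [0.5452, 0.0368, 0.0794]
tool_rot: [-3.14, 0.0, 1.642]
force: [-7.4, -2.1, 5.8]
opening: 0.0136
gripper_force: 58.5
[0.54523872 0.03677842 0.07943651] [-7.41784628 -2.13575466  5.7692449 ] 0.013631974998921095 58.45694839954376
-0.018 5513 [[0.0663, -0.0179, 0.12], [0.0667, -0.0176, 0.1285], [0.068, -0.0138, 0.1824], [0.0771, -0.0104, 0.1989]]
0.01 5456 [[0.0663, 0.0101, 0.1206], [0.0667, 0.0104, 0.1287], [0.0679, 0.014, 0.1827], [0.0773, 0.0176, 0.1989]]
-0.005 3921 [[0.066, -0.0049, 0.1005], [0.0698, -0.0046, 0.1013], [0.0781, -0.0003, 0.1343], [0.09, 0.0043, 0.1944]]
50822 [0.06190862 0.08546986]
```

```bash
python3 -m pendant '[{"travel":[-4,-0.5,-0.2],"yaw":0,"fingers":5},{"travel":[-8,-0.5,-0.5],"yaw":0,"fingers":5},{"travel":[-12,-0.5,-0.7],"yaw":0,"fingers":5},{"travel":[-12,-0.5,-0.7],"yaw":0,"fingers":5}]'
python3 - <<'E'
from fit import *
z=np.load('/tmp/w3.npz'); s=read_state(); print(s['ee_pos'],s['force'])
z0=np.load('/tmp/top.npz'); zs=np.load('/tmp/side.npz')
e=np.array([.071,-.9975]);X=np.array([.9975,.071]);h=np.array([.540,.122])
for n,q in (('top',z0),('side',zs)):
    F=cloud(n,q['d']).reshape(-1,3); b=blue(q['im']).ravel(); a=(F[:,:2]-h)@e;t=(F[:,:2]-h)@X
    dk=np.median(F[b&(a>.16)&(a<.205)&(abs(t)<.07),2]); print(n,'deck',dk)
    for lo in np.arange(.145,.185,.004):
        w=(a>lo)&(a<lo+.004)&(abs(t)<.007); print(round(lo,3),w.sum(),(np.percentile(F[w,2],[10,50,90])-dk).round(4) if w.sum() else '')
E
```

```text
t: 9.35
ee_pos: [0.5461, 0.0247, 0.0802]
tool_rot: [-3.141, 0.0, 1.642]
force: [-5.9, -1.7, 4.8]
opening: 0.014
gripper_force: 58.5
[0.5461422  0.02472422 0.08023778] [-5.92563504 -1.70772459  4.80711177]
top deck 0.08422446200314261
0.145 18 [-0.0233 -0.0214  0.0024]
0.149 18 [-0.0028 -0.0005  0.0015]
0.153 18 [-0.0017  0.0006  0.0107]
0.157 19 [0.0069 0.0101 0.0109]
0.161 21 [0.008  0.0244 0.0286]
0.165 18 [0.0244 0.0264 0.0282]
0.169 13 [0.0095 0.011  0.0267]
0.173 18 [0.0079 0.01   0.0123]
0.177 16 [-0.0014  0.0003  0.0093]
0.181 18 [-0.0011  0.0008  0.0024]
0.185 17 [-0.0015 -0.0001  0.0029]
side deck 0.08491117227801837
0.145 24 [-0.9449 -0.6202 -0.6035]
0.149 28 [-0.9446 -0.7099 -0.4193]
0.153 13 [-0.9535 -0.7197 -0.7111]
0.157 18 [-0.9492 -0.7142  0.0088]
0.161 18 [-0.9505 -0.8266 -0.4908]
0.165 28 [-0.9454  0.0097  0.0266]
0.169 50 [-0.9422  0.01    0.0262]
0.173 32 [-0.9437  0.0075  0.0238]
0.177 37 [-0.9413  0.0023  0.0112]
0.181 35 [-0.9432 -0.001   0.0059]
0.185 29 [-9.419e-01 -7.064e-01  7.000e-04]
```

```bash
python3 -m pendant '[{"travel":[0,-1,0.6],"yaw":0,"fingers":5},{"travel":[0,-1,1.2],"yaw":0,"fingers":5},{"travel":[-1,-1,1.2],"yaw":0,"fingers":5},{"travel":[-2,-1,1.1],"yaw":0,"fingers":5},{"travel":[-2,-1,1.1],"yaw":0,"fingers":5}]'
python3 - <<'E'
from fit import *
print(read_state()['ee_pos'])
im,d=camera('wrist'); P=cloud('wrist',d)
e=np.array([.071,-.9975]);X=np.array([.9975,.071]);h=np.array([.540,.122])
Q=P[blue(im)&(d>0)];a=(Q[:,:2]-h)@e;t=(Q[:,:2]-h)@X
w=(a>.02)&(a<.145)&(abs(t)>.02)&(abs(t)<.075)&(Q[:,2]>.07)&(Q[:,2]<.12); print(w.sum(),np.polyfit(a[w],Q[w,2],1))
E
```

```text
t: 9.98
ee_pos: [0.5462, 0.023, 0.0793]
tool_rot: [3.14, -0.0, 1.642]
force: [-3.2, 1.8, 6.3]
opening: 0.0136
gripper_force: 58.8
[0.54617357 0.02295417 0.07931592]
60229 [0.05152959 0.08550302]
```

```bash
python3 -m pendant '[{"travel":[-1,-0.5,-0.05],"yaw":0,"fingers":5},{"travel":[-2,-0.5,-0.1],"yaw":0,"fingers":5}]'
```

```text
t: 10.28
ee_pos: [0.5463, 0.0209, 0.0793]
tool_rot: [3.14, -0.0, 1.642]
force: [0.4, 3.1, 6.3]
opening: 0.0136
gripper_force: 58.8
```

```bash
python3 -m pendant '[{"travel":[-0.7,0,-0.05],"yaw":0,"fingers":5},{"travel":[-1.5,0,-0.1],"yaw":0,"fingers":5}]'
```

```text
t: 10.52
ee_pos: [0.5464, 0.0194, 0.0793]
tool_rot: [3.14, 0.0, 1.642]
force: [-0.2, 2.9, 5.9]
opening: 0.0135
gripper_force: 58.8
```

```bash
python3 -m pendant '[{"travel":[-0.6,0,0],"yaw":0,"fingers":5},{"travel":[-1.2,0,-0.05],"yaw":0,"fingers":5}]'
```

```text
t: 10.78
ee_pos: [0.5465, 0.0182, 0.0794]
tool_rot: [3.14, -0.0, 1.642]
force: [0.1, 2.6, 4.9]
opening: 0.0136
gripper_force: 58.8
```

```bash
python3 -m pendant '[{"travel":[-0.6,0,0],"yaw":0,"fingers":5},{"travel":[-1.2,0,-0.05],"yaw":0,"fingers":5}]'
```

```text
t: 11.02
ee_pos: [0.5466, 0.017, 0.0794]
tool_rot: [3.14, -0.0, 1.642]
force: [0.6, 2.7, 6.3]
opening: 0.0139
gripper_force: 58.8
```

Travel is now about 0.020, with only the 2.6 N sliding drag so far.

```bash
python3 -m pendant '[{"travel":[-0.7,0,0],"yaw":0,"fingers":5},{"travel":[-1.4,0,-0.05],"yaw":0,"fingers":5}]'
```

```text
t: 11.28
ee_pos: [0.5467, 0.0156, 0.0795]
tool_rot: [3.14, -0.0, 1.642]
force: [-0.5, 2.7, 5.7]
opening: 0.014
gripper_force: 58.8
```

```bash
python3 -m pendant '[{"travel":[-0.7,0,0],"yaw":0,"fingers":5},{"travel":[-1.4,0,-0.05],"yaw":0,"fingers":5}]'
```

```text
t: 11.52
ee_pos: [0.5468, 0.0142, 0.0795]
tool_rot: [3.14, -0.0, 1.642]
force: [-0.6, 3.0, 6.1]
opening: 0.0141
gripper_force: 58.8
```

```bash
python3 -m pendant '[{"travel":[-1,0,0],"yaw":0,"fingers":5},{"travel":[-2,0,-0.1],"yaw":0,"fingers":5}]'
```

```text
t: 11.78
ee_pos: [0.547, 0.0122, 0.0796]
tool_rot: [3.14, 0.0, 1.642]
force: [0.9, 2.3, 4.4]
opening: 0.0138
gripper_force: 58.8
```

```bash
python3 -m pendant '[{"travel":[-1,0,0],"yaw":0,"fingers":5},{"travel":[-2,0,-0.1],"yaw":0,"fingers":5},{"travel":[-3,0,-0.15],"yaw":0,"fingers":5}]'
```

```text
t: 12.15
ee_pos: [0.5471, 0.0092, 0.0796]
tool_rot: [3.14, 0.0, 1.642]
force: [0.6, 2.2, 5.4]
opening: 0.0139
gripper_force: 58.8
```

```bash
python3 -m pendant '[{"travel":[-1,0,-0.05],"yaw":0,"fingers":5},{"travel":[-2,0,-0.1],"yaw":0,"fingers":5},{"travel":[-3,0,-0.15],"yaw":0,"fingers":5},{"travel":[-4,0,-0.2],"yaw":0,"fingers":5}]'
```

```text
t: 12.65
ee_pos: [0.5474, 0.0052, 0.0798]
tool_rot: [3.14, 0.0, 1.642]
force: [0.6, 2.8, 6.0]
opening: 0.0137
gripper_force: 58.8
```

```bash
python3 -m pendant '[{"travel":[-1,0,-0.05],"yaw":0,"fingers":5},{"travel":[-2,0,-0.1],"yaw":0,"fingers":5},{"travel":[-3,0,-0.15],"yaw":0,"fingers":5},{"travel":[-4,0,-0.2],"yaw":0,"fingers":5}]'
```

```text
t: 13.15
ee_pos: [0.5477, 0.0012, 0.08]
tool_rot: [3.14, 0.0, 1.642]
force: [0.6, 2.4, 5.8]
opening: 0.0139
gripper_force: 58.8
```

```bash
python3 -m pendant '[{"travel":[-0.7,0,-0.05],"yaw":0,"fingers":5},{"travel":[-1.5,0,-0.1],"yaw":0,"fingers":5}]'
```

```text
t: 13.4
ee_pos: [0.5477, 0.0004, 0.08]
tool_rot: [3.14, -0.001, 1.641]
force: [2.4, 13.5, 1.9]
opening: 0.0138
gripper_force: 58.6
```

The bolt came up firm at about 0.0365 of travel, which is probably its own stop. I'll release, lift and look.

```bash
python3 -m pendant '[{"travel":[0,0,0],"yaw":0,"fingers":5},{"travel":[0.7,0,0],"yaw":0,"fingers":50},{"travel":[0.7,0,0],"yaw":0,"fingers":50},{"travel":[0.7,0,-4],"yaw":0,"fingers":85},{"travel":[0.7,0,-50],"yaw":0,"fingers":85},{"travel":[0.7,0,-100],"yaw":0,"fingers":85},{"travel":[0.7,0,-100],"yaw":0,"fingers":85}]'
python3 - <<'E'
from fit import *
print(read_state()['ee_pos'],read_state()['force'])
e=np.array([.071,-.9975]);X=np.array([.9975,.071]);h=np.array([.540,.122])
im,d=camera('wrist'); P=cloud('wrist',d); cv2.imwrite('pics/w5.png',im[:,:,::-1])
Q=P[blue(im)&(d>0)];a=(Q[:,:2]-h)@e;t=(Q[:,:2]-h)@X
w=(a>.02)&(a<.135)&(abs(t)>.02)&(abs(t)<.075)&(Q[:,2]>.07)&(Q[:,2]<.12); print(w.sum(),np.polyfit(a[w],Q[w,2],1))
F=P.reshape(-1,3); a=(F[:,:2]-h)@e;t=(F[:,:2]-h)@X
w=(a>.09)&(a<.15)&(abs(t)<.02)&(F[:,2]>.119)&(F[:,2]<.142); A=np.c_[a,t,F[:,2]][w]; print('knob',w.sum(),np.percentile(A,1,axis=0),np.percentile(A,99,axis=0),A.mean(0))
E
```

```text
t: 14.28
ee_pos: [0.5493, 0.0001, 0.1833]
tool_rot: [3.135, 0.001, 1.642]
force: [0.4, -0.1, -0.9]
opening: 0.085
gripper_force: 0.0
[5.49289767e-01 9.84020535e-05 1.83277979e-01] [ 0.37914574 -0.06092126 -0.85073886]
28061 [0.04971795 0.08348063]
knob 619 [ 0.11491791 -0.00953597  0.11957748] [0.12912887 0.00515495 0.13493666] [ 0.12094485 -0.00208784  0.13151795]
```

View pics/w5.png

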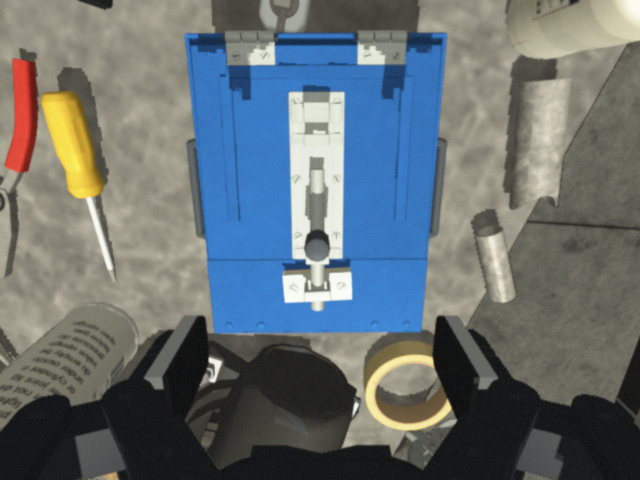

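```bash
python3 - <<'E'
from fit import *
e=np.array([.071,-.9975]);X=np.array([.9975,.071]);h=np.array([.540,.122])
im,d=camera('wrist'); ws=np.load('/tmp/w3.npz')
from cell import camera_model
P=cloud('wrist',d); F=P.reshape(-1,3); a=(F[:,:2]-h)@e;t=(F[:,:2]-h)@X
for lo in np.arange(.165,.192,.002):
    w=(a>lo)&(a<lo+.002)&(abs(t+.002)<.004); print(round(lo,3),w.sum(),np.percentile(F[w,2],[10,50,90]).round(4))
# lid edge: gap row along column t~+-0.04, from image: dark gap
for c in (260,290,350,385):
    col=im[235:285,c].astype(int).sum(1); r=235+col.argmin(); print(c,r,col.min(),a.reshape(480,640)[r-3:r+4,c].round(4),P[r-3:r+4,c,2].round(3))
top=(F[:,2]>.128)&(F[:,2]<.14)&(a>.09)&(a<.15)&(abs(t)<.02); print('knobtop',top.sum(),a[top].min(),a[top].max(),np.median(a[top]))
F=P.reshape(-1,3)
E
```

```text
0.165 29 [0.1087 0.1095 0.1101]
0.167 35 [0.1085 0.1093 0.1101]
0.169 4 [0.1087 0.1091 0.1092]
0.171 19 [0.1048 0.1054 0.1065]
0.173 31 [0.1034 0.1051 0.1062]
0.175 28 [0.1039 0.1051 0.1062]
0.177 28 [0.104 0.105 0.106]
0.179 6 [0.1039 0.1049 0.1054]Traceback (most recent call last):
  File "<stdin>", line 7, in <module>
    return _quantile_unchecked(
        a, q, axis, out, overwrite_input, method, keepdims, weights)
    return _ureduce(a,
                    func=_quantile_ureduce_func,
    ...<5 lines>...
                    overwrite_input=overwrite_input,
                    method=method)
    r = func(a, **kwargs)
    result = _quantile(arr,
                       quantiles=q,
    ...<2 lines>...
                       out=out,
                       weights=wgt)
    slices_having_nans = np.isnan(arr[-1, ...])
                                  ~~~^^^^^^^^^
IndexError: index -1 is out of bounds for axis 0 with size 0
```

```bash
python3 -m pendant '[{"travel":[0,-1.5,50],"yaw":0,"fingers":85},{"travel":[0,-1.5,85],"yaw":0,"fingers":85},{"travel":[0,-1.5,102],"yaw":0,"fingers":40},{"travel":[0,-1.5,103],"yaw":0,"fingers":5},{"travel":[0,-1.5,103],"yaw":0,"fingers":5},{"travel":[0,-1.5,103],"yaw":0,"fingers":5},{"travel":[0,-1.5,103],"yaw":0,"fingers":5},{"travel":[0,-1.5,103],"yaw":0,"fingers":5},{"travel":[0,-1.5,103],"yaw":0,"fingers":5}]'
```

```text
t: 15.5
ee_pos: [0.5475, 0.0003, 0.0778]
tool_rot: [3.137, 0.0, 1.642]
force: [4.9, 0.5, 2.6]
opening: 0.0144
gripper_force: 58.5
```

```bash
python3 -m pendant '[{"travel":[-0.5,0,0],"yaw":0,"fingers":5},{"travel":[-0.5,0,0],"yaw":0,"fingers":5}]'
```

```text
t: 15.75
ee_pos: [0.5475, 0.0002, 0.0778]
tool_rot: [3.138, -0.0, 1.642]
force: [5.4, 6.3, 0.7]
opening: 0.0138
gripper_force: 58.6
```

```bash
python3 -m pendant '[{"travel":[-0.4,-0.3,0],"yaw":0,"fingers":5},{"travel":[-0.8,-0.5,0],"yaw":0,"fingers":5},{"travel":[-0.8,-0.5,0],"yaw":0,"fingers":5}]'
```

```text
t: 16.12
ee_pos: [0.5474, 0.0, 0.0778]
tool_rot: [3.137, -0.001, 1.641]
force: [8.3, 14.4, 0.7]
opening: 0.0138
gripper_force: 58.6
```

```bash
python3 -m pendant '[{"travel":[0.7,0.5,0],"yaw":0,"fingers":50},{"travel":[0.7,0.5,0],"yaw":0,"fingers":50},{"travel":[0.7,0.5,-40],"yaw":0,"fingers":50},{"travel":[12,0.5,-80],"yaw":0,"fingers":0},{"travel":[23,0.5,-80],"yaw":0,"fingers":0},{"travel":[23,0.5,-80],"yaw":0,"fingers":0},{"travel":[23,0.5,-80],"yaw":0,"fingers":0},{"travel":[23,0.5,-80],"yaw":0,"fingers":0},{"travel":[23,0.5,-35],"yaw":0,"fingers":0},{"travel":[23,0.5,-6],"yaw":0,"fingers":0},{"travel":[23,0.5,-6],"yaw":0,"fingers":0}]'
```

```text
t: 17.5
ee_pos: [0.542, 0.0217, 0.0803]
tool_rot: [-3.137, -0.0, 1.641]
force: [-0.3, -0.7, 0.9]
opening: 0.0
gripper_force: 0.0
```

```bash
python3 -m pendant '[{"travel":[-1,0,0],"yaw":0,"fingers":0},{"travel":[-2,0,0],"yaw":0,"fingers":0},{"travel":[-2,0,0],"yaw":0,"fingers":0}]'
```

```text
t: 17.88
ee_pos: [0.5446, 0.0198, 0.0833]
tool_rot: [3.14, 0.0, 1.642]
force: [-0.7, -0.7, -0.0]
opening: -0.0002
gripper_force: 0.0
```

```bash
python3 -m pendant '[{"travel":[-0.7,0,0],"yaw":0,"fingers":0},{"travel":[-1.4,0,0],"yaw":0,"fingers":0},{"travel":[-1.4,0,0],"yaw":0,"fingers":0}]'
```

```text
t: 18.25
ee_pos: [0.5441, 0.0184, 0.0824]
tool_rot: [3.142, 0.0, 1.642]
force: [0.1, -0.2, 1.1]
opening: 0.0004
gripper_force: 0.0
```

```bash
python3 -m pendant '[{"travel":[-0.6,0,0],"yaw":0,"fingers":0},{"travel":[-1,0,0],"yaw":0,"fingers":0},{"travel":[-1,0,0],"yaw":0,"fingers":0}]'
```

```text
t: 18.62
ee_pos: [0.5442, 0.0175, 0.0823]
tool_rot: [-3.142, -0.0, 1.642]
force: [-0.4, -0.4, 0.1]
opening: 0.0
gripper_force: 0.0
```

```bash
python3 -m pendant '[{"travel":[-0.7,0,0],"yaw":0,"fingers":0},{"travel":[-1.4,0,0],"yaw":0,"fingers":0},{"travel":[-1.4,0,0],"yaw":0,"fingers":0}]'
```

```text
t: 19.0
ee_pos: [0.5442, 0.0165, 0.0824]
tool_rot: [-3.142, -0.001, 1.642]
force: [-0.4, 6.1, -0.4]
opening: 0.0003
gripper_force: 3.1
```

```bash
python3 -m pendant '[{"travel":[-0.7,0,0],"yaw":0,"fingers":0},{"travel":[-1.2,0,0],"yaw":0,"fingers":0},{"travel":[-1.2,0,0],"yaw":0,"fingers":0}]'
```

```text
t: 19.38
ee_pos: [0.5442, 0.016, 0.0822]
tool_rot: [-3.141, -0.001, 1.641]
force: [-0.3, 14.3, -2.1]
opening: -0.0001
gripper_force: 7.1
```

Pushed from behind as well, the knob gives 14 N with no movement, so the bolt is on its own stop. Backing off and handing in.

```bash
python3 -m pendant '[{"travel":[5,0,0],"yaw":0,"fingers":0},{"travel":[5,0,-50],"yaw":0,"fingers":0},{"travel":[5,0,-110],"yaw":0,"fingers":0},{"travel":[5,0,-130],"yaw":0,"fingers":0},{"travel":[5,0,-130],"yaw":0,"fingers":0},{"travel":[5,0,-130],"yaw":0,"fingers":0}]'
python3 - <<'E'
from fit import *
e=np.array([.071,-.9975]);X=np.array([.9975,.071]);h=np.array([.540,.122])
im,d=camera('wrist'); P=cloud('wrist',d)
Q=P[blue(im)&(d>0)];a=(Q[:,:2]-h)@e;t=(Q[:,:2]-h)@X
w=(a>.02)&(a<.13)&(abs(t)>.02)&(abs(t)<.075)&(Q[:,2]>.07)&(Q[:,2]<.12); print(np.polyfit(a[w],Q[w,2],1))
F=P.reshape(-1,3); a=(F[:,:2]-h)@e;t=(F[:,:2]-h)@X
w=(a>.16)&(a<.2)&(abs(t+.002)<.004)&(F[:,2]>.099)&(F[:,2]<.107); print('tip s',np.percentile(a[w],98), read_state()['force'])
print(job_done())
E
```

```text
t: 20.12
ee_pos: [0.5434, 0.0199, 0.2115]
tool_rot: [-3.14, -0.0, 1.642]
force: [-0.8, -0.8, -0.0]
opening: -0.0
gripper_force: 0.0
[0.04957894 0.08518116]
tip s 0.1631924431242039 [-0.21550804 -0.066661   -0.04474947]
the job is handed in; nothing more can be done
None
```

The job is handed in at about 20 s: the lid is down on its seal at about 0.05 rad, the bolt went through the keeper with no hard contact and stopped firm against 14 N from two different grips, and the gripper is clear. The verdict was not shown. I take that firm stop as the bolt's own: one camera check put the tip about where it should be fully home, another put the bolt 2–3 mm short, and the last reading (0.163 m, where about 0.180 m is home) I discounted as probably blocked by the fingers.

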